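Latch the sprung jaw of the board holder on its middle stop pin

TASK

Set the circuit-board holder to its medium width for the next board: with the fingertips, push the sprung jaw open until its catch has clicked past the middle one of the three stop pins (but not past the last), then let the jaw spring back so that the catch holds it on the middle pin, and take your hand away. Only push the jaw, do not pinch it between the fingers, and leave the boards and tools lying around where they are.

Things in the scene. Friction and masses are not known exactly. Their poses are not given: they have to be found in the camera images.
- holder: Fixed board holder, 340 mm long (its x), 240 mm wide (y). Two rails along x (y +-75 mm, tops 32 mm up) between end bars 36 mm high carry two upright jaw bars across, 190 mm long, 16 mm thick, 38 to 64 mm up: the fixed jaw at -x and the sprung jaw. Index bar with the stop pins along the -y edge, spring tube at the +x end. Origin: middle of the frame, underside, on the 2 mm mat; z up.
- fixed_face (a point): Centre of the fixed jaw's face towards the gap. The gap between the two jaw faces is 80 mm when the sprung jaw is closed (104 mm on the first pin) and is free from above down to the mat, where only the tweezers lie.
- jaw (a joint): How far the sprung jaw is pushed open, m, along the holder's +x: 0 closed, 0.084 end stop. A spring pushes it shut with 3.4 N when closed, 7 N fully open. It starts closed or held on the first pin. The catch holds it at 0.024 (first pin), 0.048 (middle pin, wanted) or 0.072 (last pin); to drop behind a pin it must go 1 to 2 mm past that value.
- jaw_face (a point): Centre of the sprung jaw's flat black face towards the gap, where it is pushed: 51 mm above the holder's underside, 13 mm below the jaw's top, at the middle of its 190 mm length. Axes as the holder's; the face looks to -x.
- jaw_mid (a point): Middle of the sprung jaw's bar, 8 mm behind jaw_face (+x); axes as the holder's.
- catch (a joint): The catch, a dark steel pawl 46 mm long at the jaw's -y end, beside the pins: 0 rad fully swung out, behind a pin or free between two; a pin passing along it swings it in by about 0.1 rad; a light spring swings it out. Pushing its small thumb tab (62 mm up) inwards, to the holder's +y, frees the jaw, which springs back to the pin before or shut.
- pin_first (a point): Top centre of the first stop pin (8 mm thick, 14 mm tall steel pin, top 48 mm above the holder's underside).
- pin_middle (a point): Top centre of the middle stop pin, 24 mm further along the holder's +x than the first: the pin wanted.
- pin_last (a point): Top centre of the last stop pin, 24 mm further along +x than the middle one.
- board_center (a point): Loose green circuit board waiting for work, 125 x 90 mm, up to 27 mm high with its parts; its centre, 7 mm up. To be left alone.
- adapter_center (a point): Loose small adapter board 58 x 40 mm with a black and a white connector, 17 mm high; its centre, 8 mm up. To be left alone.
- reel_center (a point): Reel of solder standing on its flange, 58 mm across, 38 mm high; its centre. To be left alone.
- flux_center (a point): Small white flux bottle with a black cap, 38 mm across, 75 mm high, beside the index bar; its centre. To be left alone.
- tweezers_center (a point): Steel tweezers 118 mm long, 8 mm high, lying across on the mat between the rails under the gap; their centre, 4 mm up. To be left alone.
- driver_grip (a point): Small black screwdriver 160 mm long lying beside the holder; the middle of its handle. To be left alone.
- pump_center (a point): Black desoldering pump about 190 mm long, 26 mm thick, lying down; its centre, 13 mm up. To be left alone.
- dish_rim (a point): Steel dish of screws, 84 mm across, 24 mm high; centre of its rim. To be left alone.

How it is judged:
By the outcome, as a careful person would: the job done as asked, in the order asked, and still so for the second after the job is handed in, with the robot touching nothing.
It also fails if it takes over 35 s, if anything falls off the work surface, if the arm or the gripper's body presses on something with over 40 N, if the wrist force passes 120 N, or if a joint passes its speed limit or range.

ROBOT

A 6-joint arm with a two-finger parallel gripper is mounted at the origin on the work surface. World frame = base frame: x ahead of the robot, y to its left, z up, the work surface at z = 0. Lengths are in m, angles in rad, forces in N, time in s.
With the tool pointing down it reaches from about 0.3 to 0.875 m from the base axis. Payload 6.4 kg.
Tool frame: the origin (TCP) lies at the very end of the fingers, on their centre line; the grasp point (between the pads) lies ctrl.grip_point_offset behind it (ctrl.grip_point_offset is the distance from the TCP to the grasp point, in m); z points along the fingers, x is the direction in which the jaws open and shut, and the axes are right-handed (so a half turn about z gives the same grasp; the last joint's range is limited). The gripper opens to 85 mm and grips with 20 to 120 N. Pads are 22 mm wide; open, the fingers measure 114 mm over their backs; the gripper's body (76 mm by 85 mm) begins 54 mm behind the grasp point. The pads swing forward as they close: fully open they stand 13 mm farther back than shut.
Start: joints at [0.959, 0.181, 1.607, -0, 1.354, -0.206], TCP at [0.227, 0.528, 0.231] pointing down, gripper open.
Joint ranges: [-2.99, 2.99], [-0.89, 2.07], [0.3, 2.58], [-1.14, 4.28], [0, 2.63], [-3.12, 3.12]. Speed limits (rad/s): [2.57, 2.57, 3.01, 3.14, 3.14, 3.14].

INTERFACE

Orientations are given as a unit quaternion [w, x, y, z].
In Python, from bench import get_obs, viewer, workorder, ctrl gives the robot as it stands. The module is installed in compiled form; this text tells all that it offers.
- The arm moves only by the tool move_arm, never from a script. Its argument "increments" is a list of rows, each an object of numbers: "tx", "ty", "tz": the shift along the tool's x, y, z in m; "turn": the turn about the tool's z in degrees. A call has 1 to 20 rows; each row is the pose to reach, as a shift and turn from the pose commanded when the call began, along the tool's axes at that moment; what a row does not reach only later rows make up. A row lasts 1/12 s, in which the tool goes at most 41.7 mm and 7.16 degrees, less where a joint would pass 70% of its speed; a pose out of reach is approached as far as the arm can. A call with a gripper value outside its range is refused whole. "gripper" is the opening, from 0 (shut) to 1 (fully open), set as the call begins (left out, the last holds). The fingers move at their own pace and stop on an object; the grip force is fixed at half the most. Time passes only in rows, so rows that repeat a pose let the fingers close. It gives the time, the measured TCP pose, the force and the opening at its end, in the units of the state.
- get_obs(): the state, without advancing time (a new reading comes with each control period).
- viewer.camera(name): name is "scene" or "side" or "wrist"; returns (picture, depth): 384x512x3 uint8, red, green, blue; 384x512 float32, m along the optical axis (not along the pixel's ray), 0 where there is no reading.
- viewer.get_calibration(name): a dict with "intrinsics" (3x3 intrinsics, pixels), "origin" and "attitude" of the camera in the world. Camera axes: x right, y up, looking along -z (the intrinsics and any distortion apply to the point x, -y, -z); pixel columns grow to the right and rows downward; lengths in m; the calibration is good to about 2 mm. A picture is of the moment at which its call begins: read the wrist's pose just before it. get_calibration takes no time and is no camera call; for the wrist camera it gives the pose at the moment of the call.
- workorder.hand_in(): hands the job in, once; it reports no verdict.
The state is a dict: "time_s": time; "q": joint angles; "dq": joint speeds; "joint_efforts": joint torques, N m; "eef_pos": TCP position; "eef_rot": TCP orientation; "wrist_force": force on the tool from outside, world axes, zero at the start; "torque": the same for the moment, N m; "opening": opening from 0.0 (shut) to 1.0 (fully open).
Only numpy, scipy, OpenCV 4.12 (cv2) and the standard library are available. Lean on these libraries where they do the work, as an engineer would, in place of code of your own. Each camera call takes 0.05 s, during which the arm holds its last target.

## Working session

There is one attempt and no reset: what is moved stays moved. The work goes in short steps, Python scripts to look and compute and a tool call to move; the robot and the scene stay as the last step left them, time stands still between calls to the robot, and variables do not carry over. Pictures are saved under pics/ and viewed, and the job is handed in when it is done.

Besides the shell and the picture viewer there is one more tool, called after ">>>" as a command line: name --argument value ..., lists and objects as JSON in quotes. move_arm: Moves the arm, as the interface text tells. Its arguments: {"type":"object","properties":{"increments":{"type":"array"},"gripper":{"type":"number"}},"required":["increments"]}

```bash
mkdir -p pics; cat > h.py <<'E'
import numpy as np,cv2
from bench import get_obs,viewer,workorder,ctrl
def save(name,fn):
    cal=viewer.get_calibration(name); im,d=viewer.camera(name)
    cv2.imwrite(f'pics/{fn}.png',im[:,:,::-1]); np.savez(f'pics/{fn}.npz',d=d,K=cal['intrinsics'],o=cal['origin'],a=np.array(cal['attitude']),im=im)
    return im,d,cal
E
python3 - <<'E'
from h import *
o=get_obs(); print({k:np.round(v,4) for k,v in o.items()}, ctrl.grip_point_offset)
for n in('scene','side','wrist'):
    _,d,c=save(n,n+'0'); print(n,c)
E
```

```text
{'time_s': np.float64(0.0), 'q': array([ 0.9587,  0.1816,  1.608 , -0.    ,  1.3538, -0.2063]), 'dq': array([ 0.0012, -0.    ,  0.0003,  0.001 ,  0.0005, -0.001 ]), 'joint_efforts': array([-3.00000e-04, -4.44880e+01, -3.51324e+01, -4.00000e-04,
        9.60000e-03, -0.00000e+00]), 'eef_pos': array([0.2266, 0.5279, 0.2304]), 'eef_rot': array([ 3.000e-04,  8.351e-01,  5.501e-01, -8.000e-04]), 'wrist_force': array([-0.0858,  0.826 ,  0.5249]), 'torque': array([-0.0079, -0.0421,  0.0119]), 'opening': np.float64(0.9969)} 0.0187
scene {'intrinsics': array([[347.08988133,   0.        , 258.3552435 ],
       [  0.        , 347.08988133, 185.84644262],
       [  0.        ,   0.        ,   1.        ]]), 'origin': array([1.46816741, 0.22976063, 0.65433077]), 'attitude': array([0.54394513, 0.29146518, 0.3706486 , 0.69411192])}
side {'intrinsics': array([[351.22782471,   0.        , 256.35814529],
       [  0.        , 351.22782471, 195.2383392 ],
       [  0.        ,   0.        ,   1.        ]]), 'origin': array([ 0.1567446 , -0.48350254,  0.8370366 ]), 'attitude': array([ 0.88323868,  0.32596334, -0.12516543, -0.31300311])}
wrist {'intrinsics': array([[287.21869124,   0.        , 258.59806082],
       [  0.        , 287.21869124, 190.23712598],
       [  0.        ,   0.        ,   1.        ]]), 'origin': array([0.15061271, 0.56047185, 0.37334954]), 'attitude': array([ 0.82407586, -0.13506917, -0.08862213,  0.54295619])}
```

View pics/scene0.png

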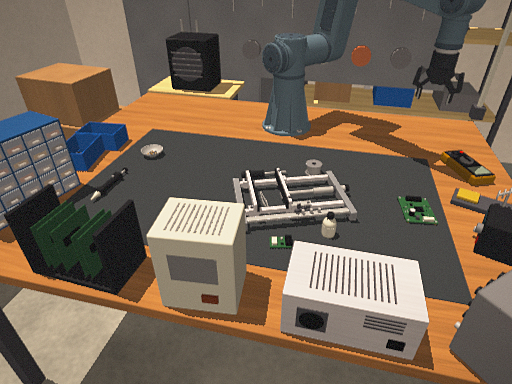

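View pics/side0.png

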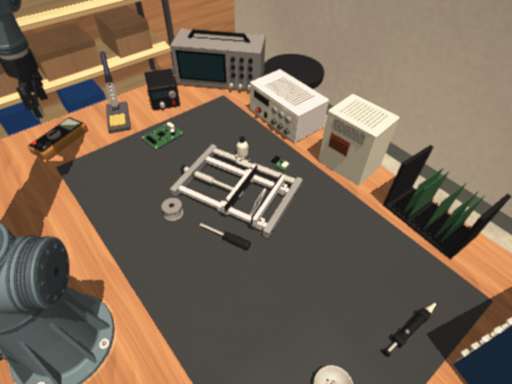

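View pics/wrist0.png

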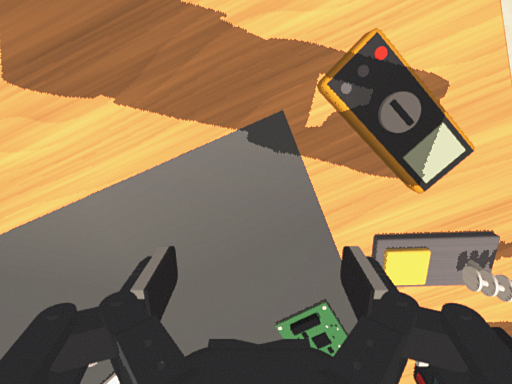

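The scene picture shows the holder around (295,198) and the side picture shows it around (240,187). The wrist camera doesn't see it yet, so I'll enlarge crops.

```bash
python3 - <<'E'
from h import *
a=cv2.imread('pics/scene0.png')[150:250,220:370]; cv2.imwrite('pics/sc_c.png',cv2.resize(a,None,fx=5,fy=5,interpolation=cv2.INTER_CUBIC))
a=cv2.imread('pics/side0.png')[130:250,160:310]; cv2.imwrite('pics/si_c.png',cv2.resize(a,None,fx=5,fy=5,interpolation=cv2.INTER_CUBIC))
E
```

```text
(no output)
```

View pics/sc_c.png

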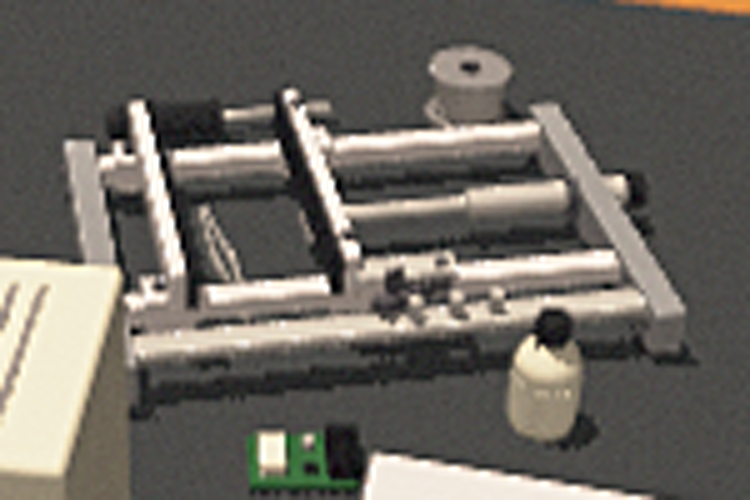

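View pics/si_c.png

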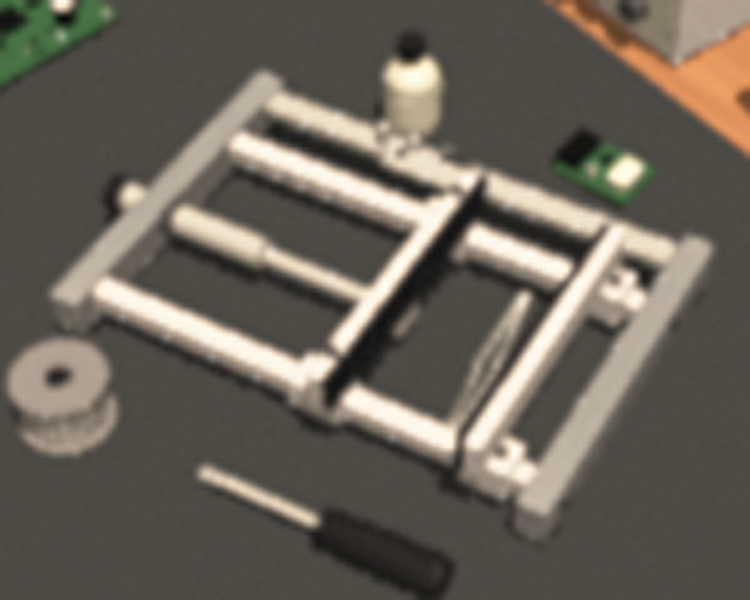

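The sprung jaw (black face) runs from (485,180) to (335,395) in the side crop. Holder +x points roughly to world +y, and the index bar is on the far (+x) side. Next I'll build a height map from the two depth images.

```bash
cat >> h.py <<'E'
from scipy.spatial.transform import Rotation as R
def cloud(fn):
    z=np.load(f'pics/{fn}.npz'); d=z['d'];K=z['K'];v,u=np.mgrid[:384,:512]
    p=np.stack([(u-K[0,2])/K[0,0]*d,-(v-K[1,2])/K[1,1]*d,-d],-1)
    Rm=R.from_quat(z['a'],scalar_first=True).as_matrix()
    return p@Rm.T+z['o'],z['im'],d>0
E
python3 - <<'E'
from h import *
# hypothesis check of depth: table pixel heights
for n in('scene0','side0'):
    P,im,ok=cloud(n); 
    print(n,P[330,300] if n=='side0' else P[250,400], 'mat z')
P,im,ok=cloud('side0')
def q(u,v):print((u,v),np.round(P[v,u],3))
for u,v in [(212,149),(172,191),(299,180),(266,230),(254,167),(228,207),(282,177),(256,218)]: q(u,v)
# heightmap
hm=np.zeros((400,500));
for n in('scene0','side0'):
    P,im,ok=cloud(n)
    x=((P[...,0]-0.35)*1000).astype(int);y=((P[...,1]+0.3)*1000).astype(int)
    m=ok&(x>=0)&(x<400)&(y>=0)&(y<500)&(P[...,2]<.12)&(P[...,2]>0)
    np.maximum.at(hm,(x[m],y[m]),P[...,2][m])
hm=cv2.dilate(hm,np.ones((3,3)))
c=cv2.applyColorMap((np.clip(hm/.09,0,1)*255).astype(np.uint8),cv2.COLORMAP_JET)
cv2.imwrite('pics/hm.png',cv2.resize(c,None,fx=1.5,fy=1.5))
E
```

```text
scene0 [0.72665883 0.43555084 0.00211624] mat z
side0 [ 0.43994196 -0.32403664  0.00073012] mat z
(212, 149) [0.619 0.294 0.039]
(172, 191) [0.419 0.219 0.032]
(299, 180) [0.752 0.009 0.036]
(266, 230) [ 0.546 -0.073  0.037]
(254, 167) [0.659 0.119 0.066]
(228, 207) [0.507 0.051 0.049]
(282, 177) [0.697 0.031 0.067]
(256, 218) [ 0.538 -0.039  0.064]
```

View pics/hm.png

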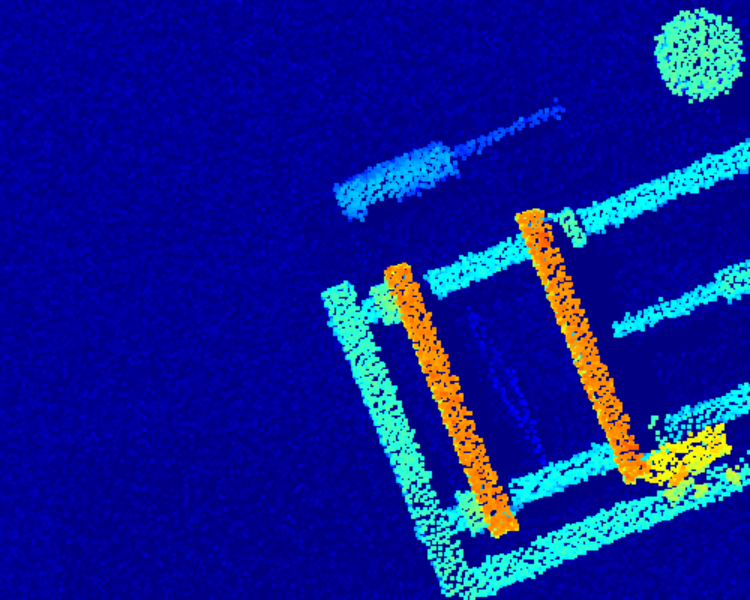

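The height map is clear: fixed jaw from (398,265) to (505,530), sprung jaw from (530,212) to (632,480), pawl at about (690,460). I'll fit the two jaw tops.

```bash
cat >> h.py <<'E'
def jaws(fns,zlo=.060,zhi=.073):
    pts=[]
    for n in fns:
        P,im,ok=cloud(n); m=ok&(P[...,2]>zlo)&(P[...,2]<zhi)&(P[...,0]>.44)&(P[...,0]<.76)&(P[...,1]>-.1)&(P[...,1]<.2)
        pts.append(P[m])
    return np.vstack(pts)
def fit(p):
    for _ in range(4):
        r=cv2.minAreaRect((p[:,:2]*1000).astype(np.float32))
        c=p[:,:2].mean(0); w,V=np.linalg.eigh(np.cov((p[:,:2]-c).T)); d=V[:,1]; n=V[:,0]
        s=(p[:,:2]-c)@n; p=p[np.abs(s-np.median(s))<.0095]
    t=(p[:,:2]-c)@d
    return c,d,n,np.percentile(t,[.5,99.5]),np.percentile((p[:,:2]-c)@n,[1,50,99]),len(p),p[:,2].mean(),r
E
python3 - <<'E'
from h import *
for fs in (['scene0'],['side0'],['scene0','side0']):
    p=jaws(fs)
    # separate using approx line direction
    d=np.array([.940,.34]);d/=np.linalg.norm(d)
    hx=np.array([-.37,.93]) # approx holder x
    s=p[:,:2]@hx
    h,e=np.histogram(s,60); 
    mid=np.array([.61,.035])@hx
    for side in (s<mid,s>mid):
        q=p[side]
        c,dd,n,t,w,k,z,r=fit(q); dd=dd*np.sign(dd[0])
        print(fs,'c',c.round(4),'dir',np.degrees(np.arctan2(dd[1],dd[0])).round(2),'t',t.round(4),'w',w.round(4),k,z.round(4),'rect',np.round(r[0],1),np.round(r[1],1),round(r[2],1))
E
```

```text
['scene0'] c [0.6255 0.0045] dir 22.51 t [-0.0847  0.1026] w [-0.0084 -0.0001  0.0077] 206 0.0659 rect [615.8   0.9] [191.5  16.5] 22.4
['scene0'] c [0.591  0.0933] dir 22.78 t [-0.0819  0.1031] w [-0.0086  0.      0.0073] 196 0.066 rect [580.1  89.5] [190.1  16.2] 22.8
['side0'] c [ 0.6108 -0.0029] dir 22.57 t [-0.0996  0.0888] w [-0.0089 -0.      0.0078] 308 0.0653 rect [ 6.156e+02 -3.000e-01] [189.7  17.3] 22.7
['side0'] c [0.5751 0.0852] dir 22.95 t [-0.1006  0.0891] w [-0.0083  0.0003  0.0072] 284 0.0653 rect [579.8  87.4] [191.2  16.6] 23.2
['scene0', 'side0'] c [6.168e-01 1.000e-04] dir 22.65 t [-0.094   0.0955] w [-0.0088  0.0001  0.0082] 513 0.0655 rect [6.16e+02 3.00e-01] [191.5  17.8] 22.5
['scene0', 'side0'] c [0.5811 0.0883] dir 23.01 t [-0.0933  0.0957] w [-0.0089  0.0002  0.0077] 480 0.0656 rect [579.8  88.1] [191.7  17.7] 22.9
```

The jaw centres are 95.3 mm apart against an expected 80 + 16 = 96, so the jaw is closed at 0. The tops are at 65.5 mm, where 66 is expected. Holder yaw is 112.7°. Now I'll work out the shift to a hover above the gap.

```bash
cat >> h.py <<'E'
TH=np.radians(22.75); HX=np.array([-np.sin(TH),np.cos(TH),0]); HY=np.array([-np.cos(TH),-np.sin(TH),0])
JM=np.array([.5800,.0884,.053])   # jaw mid closed
def delta(target):
    o=get_obs(); Rm=R.from_quat(o['eef_rot'],scalar_first=True)
    t=Rm.inv().apply(np.array(target)-o['eef_pos']); X=Rm.as_matrix()[:,0]
    print('tcp',o['eef_pos'].round(4),'d tool',t.round(4),'xhead',np.degrees(np.arctan2(X[1],X[0])).round(2),'turn to jaw',(np.degrees(np.arctan2(X[1],X[0]))-22.75).round(2),'t',o['time_s'],'F',o['wrist_force'].round(2),'tilt',Rm.as_matrix()[:,2].round(4),'open',o['opening'])
E
python3 - <<'E'
from h import *
g=JM-HX*(.008+.040); print(g)
delta([g[0],g[1],.20])
E
```

```text
[0.59856213 0.04413435 0.053     ]
tcp [0.2267 0.528  0.2306] d tool [-0.2977  0.5327  0.0308] xhead 66.75 turn to jaw 44.0 t 0.15 F [ 0.07  0.08 -0.39] tilt [-8.0e-04 -1.1e-03 -1.0e+00] open 0.9966247404323046
```

>>> move_arm --increments '[{"tx": -0.018, "ty": 0.033, "tz": 0, "turn": 3}, {"tx": -0.036, "ty": 0.066, "tz": 0, "turn": 6}, {"tx": -0.054, "ty": 0.099, "tz": 0, "turn": 9}, {"tx": -0.072, "ty": 0.132, "tz": 0, "turn": 12}, {"tx": -0.09, "ty": 0.165, "tz": 0, "turn": 15}, {"tx": -0.108, "ty": 0.198, "tz": 0, "turn": 18}, {"tx": -0.127, "ty": 0.23, "tz": 0, "turn": 21}, {"tx": -0.145, "ty": 0.262, "tz": 0, "turn": 24}, {"tx": -0.163, "ty": 0.294, "tz": 0.003, "turn": 27}, {"tx": -0.182, "ty": 0.326, "tz": 0.006, "turn": 30}, {"tx": -0.2, "ty": 0.358, "tz": 0.01, "turn": 33}, {"tx": -0.218, "ty": 0.39, "tz": 0.014, "turn": 36}, {"tx": -0.236, "ty": 0.422, "tz": 0.018, "turn": 38}, {"tx": -0.254, "ty": 0.454, "tz": 0.022, "turn": 40}, {"tx": -0.27, "ty": 0.484, "tz": 0.026, "turn": 42}, {"tx": -0.284, "ty": 0.51, "tz": 0.03, "turn": 44}, {"tx": -0.298, "ty": 0.533, "tz": 0.03, "turn": 44}, {"tx": -0.298, "ty": 0.533, "tz": 0.03, "turn": 44}, {"tx": -0.298, "ty": 0.533, "tz": 0.03, "turn": 44}, {"tx": -0.298, "ty": 0.533, "tz": 0.03, "turn": 44}]' --gripper 0

```text
time_s: 1.82
eef_pos: [0.5985, 0.0445, 0.2008]
eef_rot: [-0.0, 0.98, 0.197, -0.001]
wrist_force: [0.1, 0.9, -0.6]
opening: -0.001
```

```bash
python3 - <<'E'
from h import *
g=JM-HX*(.008+.040)
delta([g[0],g[1],.20])
_,d,c=save('wrist','wrist1'); print(c['origin'])
save('scene','scene1')
for fn in ('wrist1',):
    p=jaws([fn]); mid=np.array([.598,.0443])@HX[:2]; s=p[:,:2]@HX[:2]
    for side in (s<mid-.025,s>mid+.025):
        c,dd,n,t,w,k,z,r=fit(p[side]); dd=dd*np.sign(dd[0])
        print('c',c.round(4),'dir',np.degrees(np.arctan2(dd[1],dd[0])).round(2),'t',t.round(4),'w',w.round(4),k,z.round(4),'rect',np.round(r[0],1),np.round(r[1],1))
E
```

```text
tcp [0.5985 0.0445 0.2008] d tool [-0.      0.0003  0.0008] xhead 22.74 turn to jaw -0.01 t 1.8167 F [ 0.08  0.9  -0.56] tilt [-1.3e-03  5.0e-04 -1.0e+00] open -0.0012382698141802059
[0.56617754 0.12009556 0.34372882]
c [0.6147 0.0013] dir 22.51 t [-0.0945  0.0934] w [-0.0069 -0.0001  0.0087] 2776 0.0658 rect [615.8   0.7] [190.5  16.7]
c [0.5788 0.0891] dir 22.56 t [-0.0937  0.0939] w [-0.0076 -0.      0.0083] 3446 0.0663 rect [579.2  88.9] [190.   16.2]
```

View pics/wrist1.png

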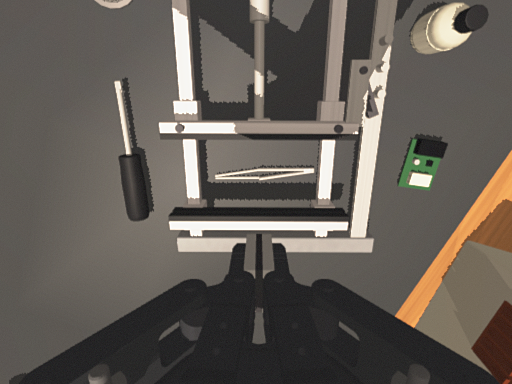

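The jaws are consistent with the first fit: sprung jaw middle at (0.579, 0.089), across row 128 of the picture. The shut fingers hang over the gap and the tweezers lie at (265,173). Next I go down into the gap.

>>> move_arm --increments '[{"tz": 0.025}, {"tz": 0.05}, {"tz": 0.075}, {"tz": 0.1}, {"tz": 0.12}, {"tz": 0.135}, {"tz": 0.148}, {"tz": 0.157}, {"tz": 0.157}, {"tz": 0.157}]'

```text
validation failed for argument at $.in...
```

```bash
python3 - <<'E'
from h import *
f=JM-HX*.008
delta([f[0],f[1],.042])
save('wrist','wrist2'); im,_,_=save('side','side2')
cv2.imwrite('pics/si2c.png',cv2.resize(im[120:250,150:320,::-1],None,fx=4,fy=4,interpolation=cv2.INTER_CUBIC))
E
```

```text
tcp [0.5984 0.0452 0.2012] d tool [-0.0002 -0.0389  0.1592] xhead 22.82 turn to jaw 0.07 t 1.9167 F [-0.    0.64 -0.25] tilt [-4.e-04  3.e-04 -1.e+00] open 0.0002433907419883222
```

View pics/si2c.png

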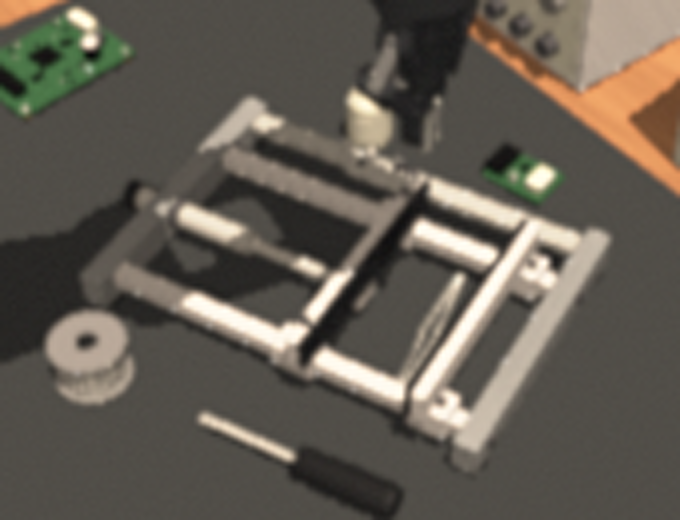

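View pics/wrist2.png

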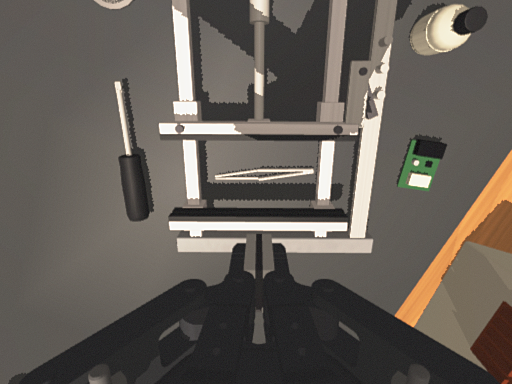

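The move was refused and the arm is still hovering, so this picture matches the last one. Each row probably needs all four numbers.

>>> move_arm --increments '[{"tx": 0, "ty": 0, "tz": 0.025, "turn": 0}, {"tx": 0, "ty": 0, "tz": 0.05, "turn": 0}, {"tx": 0, "ty": 0, "tz": 0.075, "turn": 0}, {"tx": 0, "ty": 0, "tz": 0.1, "turn": 0}, {"tx": 0, "ty": 0, "tz": 0.12, "turn": 0}, {"tx": 0, "ty": 0, "tz": 0.135, "turn": 0}, {"tx": 0, "ty": 0, "tz": 0.148, "turn": 0}, {"tx": 0, "ty": 0, "tz": 0.157, "turn": 0}, {"tx": 0, "ty": 0, "tz": 0.157, "turn": 0}, {"tx": 0, "ty": 0, "tz": 0.157, "turn": 0}]' --gripper 0

```text
time_s: 2.85
eef_pos: [0.5991, 0.0444, 0.0445]
eef_rot: [0.0, 0.98, 0.197, -0.0]
wrist_force: [-0.4, -0.2, 0.1]
opening: -0.001
```

```bash
python3 - <<'E'
from h import *
f=JM-HX*.008
delta([f[0],f[1],.042])
im,_,_=save('side','side3')
cv2.imwrite('pics/si3c.png',cv2.resize(im[120:250,150:320,::-1],None,fx=4,fy=4,interpolation=cv2.INTER_CUBIC))
E
```

```text
tcp [0.5991 0.0444 0.0445] d tool [-0.0006 -0.04    0.0025] xhead 22.77 turn to jaw 0.02 t 2.85 F [-0.42 -0.17  0.1 ] tilt [-0. -0. -1.] open -0.001488985890069358
```

View pics/si3c.png

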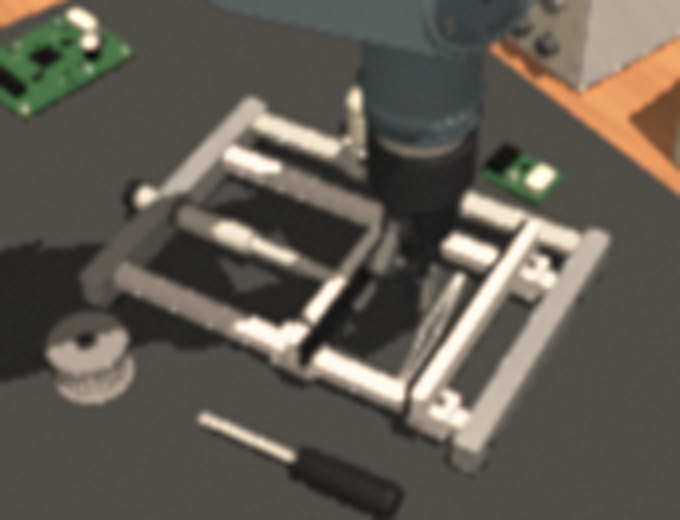

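The shut fingers are in the gap with no contact, and the tip is at z = 44.5 mm, against the jaw's span of 40 to 66 mm. First push in short steps, partway, to see where contact begins.

>>> move_arm --increments '[{"tx": 0, "ty": -0.008, "tz": 0.001, "turn": 0}, {"tx": 0, "ty": -0.016, "tz": 0.001, "turn": 0}, {"tx": 0, "ty": -0.022, "tz": 0.001, "turn": 0}, {"tx": 0, "ty": -0.027, "tz": 0.001, "turn": 0}, {"tx": 0, "ty": -0.031, "tz": 0.001, "turn": 0}, {"tx": 0, "ty": -0.035, "tz": 0.001, "turn": 0}, {"tx": 0, "ty": -0.04, "tz": 0.001, "turn": 0}, {"tx": 0, "ty": -0.045, "tz": 0.001, "turn": 0}, {"tx": 0, "ty": -0.045, "tz": 0.001, "turn": 0}, {"tx": 0, "ty": -0.045, "tz": 0.001, "turn": 0}]' --gripper 0

```text
time_s: 3.73
eef_pos: [0.582, 0.0856, 0.0437]
eef_rot: [0.0, 0.98, 0.197, 0.0]
wrist_force: [0.2, -4.2, 2.3]
opening: 0.001
```

```bash
cat >> h.py <<'E'
FJ=np.array([.6158,.0005])
def jawpos(fn):
    p=jaws([fn]); s=(p[:,:2]-FJ)@HX[:2]; t=(p[:,:2]-FJ)@HY[:2]
    # points of jaw band away from hand
    h,e=np.histogram(s[np.abs(t)<.093],np.arange(-.02,.2,.004)); print(h)
    fj=np.median(s[(np.abs(s)<.012)&(np.abs(t)<.093)])
    return s,t,fj
E
python3 - <<'E'
from h import *
f=JM-HX*.008
delta([f[0],f[1],.042])
save('wrist','wrist4'); im,_,_=save('side','side4')
for n in('wrist4','side4'): print(jawpos(n)[2])
cv2.imwrite('pics/si4c.png',cv2.resize(im[120:250,150:320,::-1],None,fx=4,fy=4,interpolation=cv2.INTER_CUBIC))
E
```

```text
tcp [0.582  0.0856 0.0437] d tool [-0.0007  0.0046  0.0017] xhead 22.76 turn to jaw 0.01 t 3.7333 F [ 0.21 -4.19  2.34] tilt [ 7.e-04 -3.e-04 -1.e+00] open 0.0005121564846163751
[   0    0    0    0    0    0    0    0    0    0    0    0    0    0
    0    0    0    0    0    0    0    0    0    0    0    0    0    0
    0  402 1159 2935 2874 3151 4486    0    0    0    0    0    0    0
    0    0    0    0    2    0    0    0    0    0    0    0]
nan
[ 0  0 32 76 64 70 58  2  0  0  0  0  0  0  0  0  0  0  0  0  0  0  0  0
  3  9  4  1  2  3 33 32 31 26 19  0  0  0  0  0  0  0  0  0  0  0  0  0
  0  0  0  0  0  0]
-0.0015255847806095516
  return _methods._mean(a, axis=axis, dtype=dtype,
  ret = ret.dtype.type(ret / rcount)
```

View pics/wrist4.png

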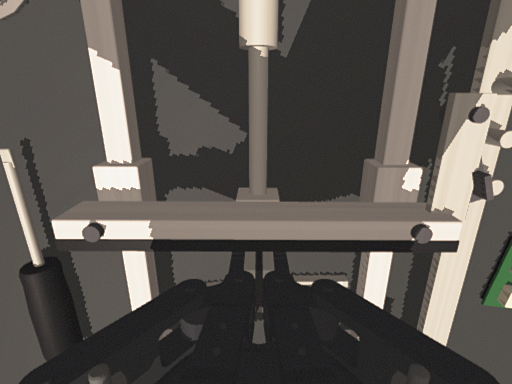

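View pics/si4c.png

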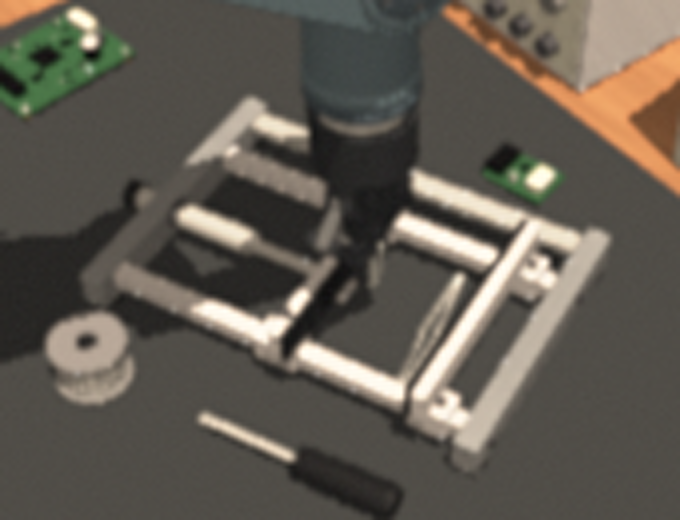

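Contact is confirmed: 4.2 N on the wrist, with the fingertips flat on the black face. The side view and the TCP both put the jaw about 15 mm open. The target is about 59 mm open, within the 50 to 72 mm window, so I push 44 mm further and ease in at the end.

>>> move_arm --increments '[{"tx": 0, "ty": -0.004, "tz": 0, "turn": 0}, {"tx": 0, "ty": -0.008, "tz": 0, "turn": 0}, {"tx": 0, "ty": -0.012, "tz": 0, "turn": 0}, {"tx": 0, "ty": -0.016, "tz": 0, "turn": 0}, {"tx": 0, "ty": -0.02, "tz": 0, "turn": 0}, {"tx": 0, "ty": -0.024, "tz": 0, "turn": 0}, {"tx": 0, "ty": -0.028, "tz": 0, "turn": 0}, {"tx": 0, "ty": -0.032, "tz": 0, "turn": 0}, {"tx": 0, "ty": -0.036, "tz": 0, "turn": 0}, {"tx": 0, "ty": -0.039, "tz": 0, "turn": 0}, {"tx": 0, "ty": -0.042, "tz": 0, "turn": 0}, {"tx": 0, "ty": -0.044, "tz": 0, "turn": 0}, {"tx": 0, "ty": -0.044, "tz": 0, "turn": 0}, {"tx": 0, "ty": -0.044, "tz": 0, "turn": 0}]' --gripper 0

```text
time_s: 5.0
eef_pos: [0.5654, 0.1256, 0.0436]
eef_rot: [0.0, 0.98, 0.197, 0.001]
wrist_force: [2.9, -5.7, 2.6]
opening: -0.001
```

```bash
python3 - <<'E'
from h import *
f=JM-HX*.008
delta([f[0],f[1],.042])
o=get_obs(); print('jaw by tcp',(o['eef_pos'][:2]-FJ)@HX[:2]+.019-.096)
save('wrist','wrist5'); im,_,_=save('side','side5')
jawpos('side5')
cv2.imwrite('pics/si5c.png',cv2.resize(im[120:250,150:320,::-1],None,fx=4,fy=4,interpolation=cv2.INTER_CUBIC))
E
```

```text
tcp [0.5654 0.1256 0.0436] d tool [-0.0009  0.048   0.0017] xhead 22.74 turn to jaw -0.01 t 5.0 F [ 2.95 -5.67  2.63] tilt [ 1.4e-03 -7.0e-04 -1.0e+00] open -0.0009606124566276228
jaw by tcp 0.057870938372608954
[ 0  0 33 76 68 68 58  1  0  0  0  0  0  0  0  0  0  0  0  0  0  0  0  0
  0  0  0  0  0  0  0  0  0  0  0  1 10  6  2  1  1 38 33 26 28 14  0  0
  0  0  0  0  0  0]
```

View pics/wrist5.png

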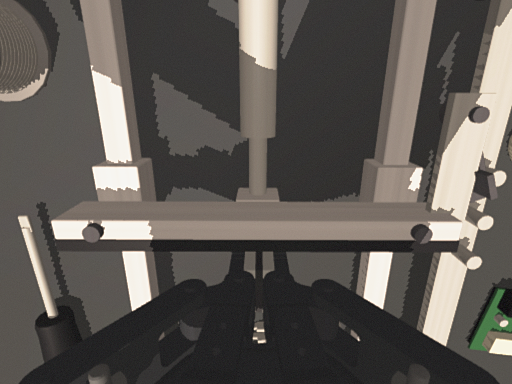

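View pics/si5c.png

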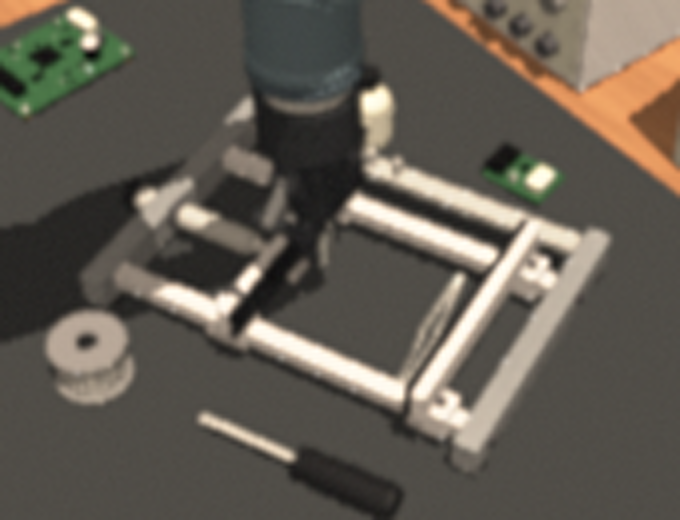

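The jaw stands about 58 mm open by both the TCP and the side view. In the wrist picture the pawl tip at (487,187) has passed two pins, at (483,222) and (467,262), with the last still ahead at (500,177). Now I ease back so that the jaw settles on the pin.

>>> move_arm --increments '[{"tx": 0, "ty": 0.002, "tz": 0, "turn": 0}, {"tx": 0, "ty": 0.004, "tz": 0, "turn": 0}, {"tx": 0, "ty": 0.006, "tz": 0, "turn": 0}, {"tx": 0, "ty": 0.008, "tz": 0, "turn": 0}, {"tx": 0, "ty": 0.01, "tz": 0, "turn": 0}, {"tx": 0, "ty": 0.012, "tz": 0, "turn": 0}, {"tx": 0, "ty": 0.015, "tz": 0, "turn": 0}, {"tx": 0, "ty": 0.02, "tz": 0, "turn": 0}, {"tx": 0, "ty": 0.025, "tz": 0, "turn": 0}, {"tx": 0, "ty": 0.03, "tz": 0, "turn": 0}, {"tx": 0, "ty": 0.03, "tz": 0, "turn": 0}, {"tx": 0, "ty": 0.03, "tz": 0, "turn": 0}]' --gripper 0

```text
time_s: 6.1
eef_pos: [0.5763, 0.0982, 0.0432]
eef_rot: [-0.0, 0.98, 0.197, -0.0]
wrist_force: [0.7, 0.1, -0.0]
opening: 0.005
```

```bash
python3 - <<'E'
from h import *
f=JM-HX*.008
delta([f[0],f[1],.2])
save('wrist','wrist6'); im,_,_=save('side','side6')
jawpos('side6')
E
```

```text
tcp [0.5763 0.0982 0.0432] d tool [-0.0004  0.0185 -0.1568] xhead 22.71 turn to jaw -0.04 t 6.1 F [ 0.7   0.05 -0.04] tilt [-2.e-04  2.e-04 -1.e+00] open 0.0049789950682438055
[ 0  0 37 78 60 75 57  1  0  0  0  0  0  0  0  0  0  0  0  0  0  0  0  0
  0  0  0  0  8  6  3  2  3  0  0  0  0  0 19 38 29 27 23  1  0  0  0  0
  0  0  0  0  0  0]
```

View pics/wrist6.png

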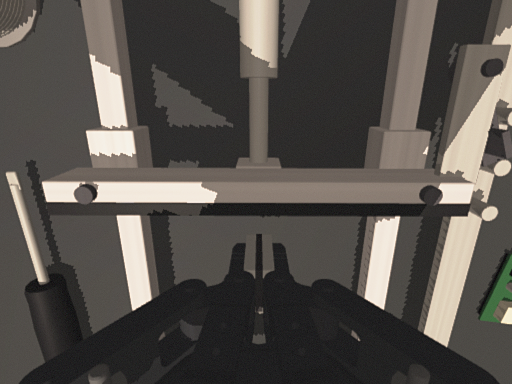

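The force is down to zero, the jaw has come back to about 47 mm, and the pawl at (497,150) sits against the middle pin at (497,168). The fingers are clear of the face, so I withdraw straight up.

>>> move_arm --increments '[{"tx": 0, "ty": 0, "tz": -0.015, "turn": 0}, {"tx": 0, "ty": 0, "tz": -0.035, "turn": 0}, {"tx": 0, "ty": 0, "tz": -0.06, "turn": 0}, {"tx": 0, "ty": 0, "tz": -0.085, "turn": 0}, {"tx": 0, "ty": 0, "tz": -0.11, "turn": 0}, {"tx": 0, "ty": 0.01, "tz": -0.135, "turn": 0}, {"tx": 0, "ty": 0.03, "tz": -0.155, "turn": 0}, {"tx": 0, "ty": 0.05, "tz": -0.17, "turn": 0}, {"tx": 0, "ty": 0.06, "tz": -0.18, "turn": 0}, {"tx": 0, "ty": 0.06, "tz": -0.18, "turn": 0}, {"tx": 0, "ty": 0.06, "tz": -0.18, "turn": 0}]' --gripper 0

```text
time_s: 7.12
eef_pos: [0.5992, 0.0433, 0.2229]
eef_rot: [-0.0, 0.98, 0.197, -0.0]
wrist_force: [0.5, -0.0, -0.8]
opening: -0.001
```

```bash
python3 - <<'E'
from h import *
delta([.6,.04,.2])
save('wrist','wrist7'); im,_,_=save('side','side7'); sc,_,_=save('scene','scene7')
for n in('wrist7','side7','scene7'):
    s,t,fj=jawpos(n); a=s[(s>.085)&(s<.19)&(np.abs(t)<.09)]
    b=s[(np.abs(s)<.012)&(np.abs(t)<.09)]
    e=lambda a:np.percentile(a,[3,97]).mean()
    print(n,'jaw',np.median(a)-np.median(b)-.096, e(a)-e(b)-.096)
cv2.imwrite('pics/w7c.png',cv2.resize(np.load('pics/wrist7.npz')['im'][0:200,280:480,::-1],None,fx=3,fy=3,interpolation=cv2.INTER_CUBIC))
cv2.imwrite('pics/si7c.png',cv2.resize(im[120:250,150:320,::-1],None,fx=4,fy=4,interpolation=cv2.INTER_CUBIC))
E
```

```text
tcp [0.5992 0.0433 0.2229] d tool [-0.0006  0.0034  0.0229] xhead 22.69 turn to jaw -0.06 t 7.1167 F [ 0.46 -0.01 -0.84] tilt [-3.e-04  6.e-04 -1.e+00] open -0.0006696367273017573
[  0   0  39 481 505 523 759  77   0   0   0   0   0   0   0   0   0   0
   0   0   0   0   0   0   0   0   0   0   0   0   0   0   0   0   0   0
   0   0 188 764 944 776 749   0   0   0   0   0   0   0   0   0   0   0]
wrist7 jaw 0.04632816629438108 0.04680973802361302
[ 0  0 31 76 71 70 55  1  0  0  0  0  0  0  0  0  0  0  0  0  0  0  0  0
  0  0  0  0  0  0  0  0  0  0  0  0  0  0 53 67 62 55 42  0  0  0  0  0
  0  0  0  0  0  0]
side7 jaw 0.04651034131944745 0.04719144835260075
[ 0  0  0 46 48 45 42  8  0  0  0  0  0  0  0  0  0  0  0  0  0  0  0  0
  0  0  0  0  0  0  0  0  0  0  0  0  0  0 14 52 46 45 37  0  0  0  0  0
  0  0  0  0  0  0]
scene7 jaw 0.04669097175377532 0.04709847442006315
```

View pics/w7c.png

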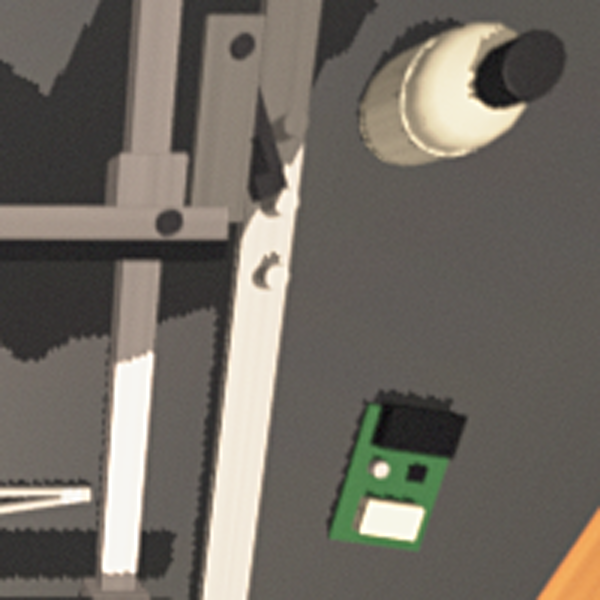

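View pics/si7c.png

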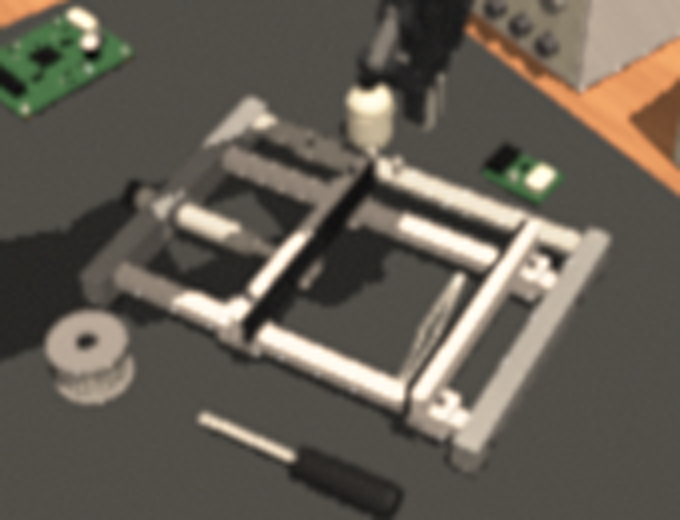

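View pics/wrist7.png

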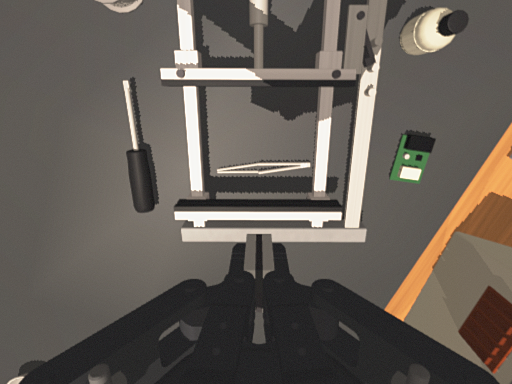

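All three cameras put the jaw 46 to 47 mm open, or about 48 mm after correcting for the 0.7 mm that the same fit was short when the jaw was closed. In the enlarged crop the pawl tip is swung out behind the middle pin at (285,200), with the first pin free at (270,272). The hand is clear and the loose items are where they were, so I hand in.

```bash
python3 - <<'E'
from h import *
print(workorder.hand_in())
E
```

```text
the job is handed in; nothing more can be done
None
```

The jaw is set to medium width: it is held on the middle pin, and the job is handed in. I pushed it with the shut fingertips at the middle of its black face to about 58 mm open, past the middle pin and short of the last. I then eased back so the catch took it, and lifted the hand 18 cm clear.

**Jaw position:** after the hand was clear, all three cameras measured 46–47 mm open, against the wanted 48 mm. The same fit read 0.7 mm short when the jaw was closed, so the readings agree with 48 mm to within about 1 mm.

**Catch:** in the last wrist picture the pawl is swung out behind the middle pin, with the first pin free in front of it.

**Forces and time:** the highest force I read while pushing was about 7 N, and it was back to noise (under 1 N) once the hand was clear. The job took about 7.3 s.

**Loose items:** in the last pictures, those in view (tweezers, screwdriver, solder reel, flux bottle and both boards) look unmoved. I judged this by eye and did not look separately at the pump and the dish, which were well away from the arm's path.

**Failed step:** one move call was refused because its rows left out some of the values. The arm did not move, and I sent it again in full.

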